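# Size an unmarked filter carrier in the stepped slot gauge

## Task

An unmarked filter carrier has been left under the lens of the inspection microscope: draw it out by its orange fin, set it down with its foot on the green mat and let go, then take it by its steel knob. Holding it by the knob, try its round foot in the middle of each step of the slot gauge, one after another from the narrowest upward, until it goes in, and leave it there, fully home, in that first step that takes it. Never drop it, and leave the two carriers in stock and everything else on the bench where they are.

Things in the scene. Friction and masses are not known exactly. Their poses are not given: they have to be found in the camera images.
- carrier_a_mid (a point): Filter carrier A, 160 g, 47 mm tall, one of three alike from above (the job is the one under the lens). From its underside (mm): round foot 0-9, bevelled 2 at the bottom, diameter unmarked: 24, 28 or 32; dark flange 9-13, 44 across; steel knob 13-47, 18 across. Point on the knob's axis 23.5 above the underside; z up; flat orange tab along -x, 10 wide, level with the flange.
- carrier_a_fin (a point): Centre of carrier A's upright orange fin, at the end of the tab 90 mm from the knob's axis: 18 mm along the tab (x), 10 mm thick (y, pinch here), from 11 to 41 mm above the foot's underside; this point is at 26 mm.
- carrier_b_mid (a point): Filter carrier B, 160 g, 47 mm tall, one of three alike from above (the job is the one under the lens). From its underside (mm): round foot 0-9, bevelled 2 at the bottom, diameter unmarked: 24, 28 or 32; dark flange 9-13, 44 across; steel knob 13-47, 18 across. Point on the knob's axis 23.5 above the underside; z up; flat orange tab along -x, 10 wide, level with the flange.
- carrier_b_fin (a point): Centre of carrier B's upright orange fin, at the end of the tab 90 mm from the knob's axis: 18 mm along the tab (x), 10 mm thick (y, pinch here), from 11 to 41 mm above the foot's underside; this point is at 26 mm.
- carrier_c_mid (a point): Filter carrier C, 160 g, 47 mm tall, one of three alike from above (the job is the one under the lens). From its underside (mm): round foot 0-9, bevelled 2 at the bottom, diameter unmarked: 24, 28 or 32; dark flange 9-13, 44 across; steel knob 13-47, 18 across. Point on the knob's axis 23.5 above the underside; z up; flat orange tab along -x, 10 wide, level with the flange.
- carrier_c_fin (a point): Centre of carrier C's upright orange fin, at the end of the tab 90 mm from the knob's axis: 18 mm along the tab (x), 10 mm thick (y, pinch here), from 11 to 41 mm above the foot's underside; this point is at 26 mm.
- scope: White inspection microscope, fixed. Origin on the table under the carrier's spot (within 10 mm). Base plate 20 mm thick, x -60 to +150 mm, y +-80 mm; the carrier stands on it, tab roughly to -x, fin beyond the plate's front edge. Black upright lens 56 mm across, axis at x +15 mm, from 135 to 350 mm above the table, covers the knob from above; steel column at x +125 mm.
- mat_mid (a point): Middle of the top of the green set-down mat, 120 x 120 mm, its top 2 mm above the table.
- gauge: Stepped slot gauge, fixed block 200 (x) x 90 (y) mm, flat top 24 mm above the table; origin under its centre. A 14 mm deep slot along x widens in four steps, each 46 mm long: gaps 22, 26, 30, 34 mm from -x to +x (1 to 4 red dots). A foot enters a gap 2 mm wider than itself, until the flange rests on the top; on a gap too narrow it stays up on the jaws, sinking only 1 to 2 mm.
- stock_mid (a point): Middle of the top of the wooden stock board (75 x 190 mm, 20 mm thick), on which two other carriers stand about 55 mm either side of this point in its y.
- step1 (a point): Centre of gauge step 1 (narrowest, gap 22 mm in y), at the height of the gauge's top; the slot runs along x.
- step2 (a point): Centre of gauge step 2 (next, gap 26 mm in y), at the height of the gauge's top; the slot runs along x.
- step3 (a point): Centre of gauge step 3 (next, gap 30 mm in y), at the height of the gauge's top; the slot runs along x.
- step4 (a point): Centre of gauge step 4 (widest, gap 34 mm in y), at the height of the gauge's top; the slot runs along x.
- oil: Bystander: small amber immersion-oil bottle, 34 mm across, 70 mm tall; origin at the centre of its underside.
- dish: Bystander: clear closed petri dish, 60 mm across, 15 mm tall; origin at the centre of its underside.
- slidebox: Bystander: blue and white slide box, 34 x 85 x 32 mm tall; origin at the centre of its underside.
- eyepiece: Bystander: black spare eyepiece standing upright, 34 mm across, 46 mm tall; origin at the centre of its underside.
- tiprack: Bystander: blue pipette-tip rack with white tips, 122 (x) x 84 (y) x 56 mm tall; origin at the centre of its underside.
- brush: Bystander: flat dusting brush lying along its x, 150 mm long, under 25 mm high; origin at the middle of its length, on the table.
There are look-alikes about, which are no part of the job. Leave any red look-alike of the part that bears carrier_b_mid alone.

How it is judged (in metres and radians):
On the way, in this order (a step that is already met when the one before it is completed fails the run):
1. the carrier from the microscope stands upright on the mat (knob over the mat), released (((x of carrier_a_mid in the frame of mat_mid between -0.06 and 0.06 m and y of carrier_a_mid in the frame of mat_mid between -0.06 and 0.06 m and height (world z) of carrier_a_mid below 0.03 m and angle between carrier_a_mid's own z axis and vertical below 0.06 rad and linear speed of carrier_a below 0.02 m/s and contact force between the fingers and carrier_a below 0.05 N and horizontal distance between each of carrier_b_mid, carrier_c_mid and stock_mid below 0.09 m) or (x of carrier_b_mid in the frame of mat_mid between -0.06 and 0.06 m and y of carrier_b_mid in the frame of mat_mid between -0.06 and 0.06 m and height (world z) of carrier_b_mid below 0.03 m and angle between carrier_b_mid's own z axis and vertical below 0.06 rad and linear speed of carrier_b below 0.02 m/s and contact force between the fingers and carrier_b below 0.05 N and horizontal distance between each of carrier_a_mid, carrier_c_mid and stock_mid below 0.09 m) or (x of carrier_c_mid in the frame of mat_mid between -0.06 and 0.06 m and y of carrier_c_mid in the frame of mat_mid between -0.06 and 0.06 m and height (world z) of carrier_c_mid below 0.03 m and angle between carrier_c_mid's own z axis and vertical below 0.06 rad and linear speed of carrier_c below 0.02 m/s and contact force between the fingers and carrier_c below 0.05 N and horizontal distance between each of carrier_a_mid, carrier_b_mid and stock_mid below 0.09 m))), for 0.2 s.
2. held by the knob, its foot has been tried in step 1 (touching the jaws) (((x of carrier_a_mid in the frame of step1 between -0.012 and 0.012 m and y of carrier_a_mid in the frame of step1 between -0.004 and 0.004 m and contact force between the fingers and carrier_a above 1 N and horizontal distance between the grasp point and carrier_a_mid below 0.03 m and (contact force between carrier_a and gauge above 0.5 N or z of carrier_a_mid in the frame of step1 below 0.0205 m) and horizontal distance between each of carrier_b_mid, carrier_c_mid and stock_mid below 0.09 m) or (x of carrier_b_mid in the frame of step1 between -0.012 and 0.012 m and y of carrier_b_mid in the frame of step1 between -0.004 and 0.004 m and contact force between the fingers and carrier_b above 1 N and horizontal distance between the grasp point and carrier_b_mid below 0.03 m and (contact force between carrier_b and gauge above 0.5 N or z of carrier_b_mid in the frame of step1 below 0.0205 m) and horizontal distance between each of carrier_a_mid, carrier_c_mid and stock_mid below 0.09 m) or (x of carrier_c_mid in the frame of step1 between -0.012 and 0.012 m and y of carrier_c_mid in the frame of step1 between -0.004 and 0.004 m and contact force between the fingers and carrier_c above 1 N and horizontal distance between the grasp point and carrier_c_mid below 0.03 m and (contact force between carrier_c and gauge above 0.5 N or z of carrier_c_mid in the frame of step1 below 0.0205 m) and horizontal distance between each of carrier_a_mid, carrier_b_mid and stock_mid below 0.09 m))), for 0.05 s.
3. held by the knob, its foot has been tried in step 2 (touching the jaws or entered) (((x of carrier_a_mid in the frame of step2 between -0.012 and 0.012 m and y of carrier_a_mid in the frame of step2 between -0.004 and 0.004 m and contact force between the fingers and carrier_a above 1 N and horizontal distance between the grasp point and carrier_a_mid below 0.03 m and (contact force between carrier_a and gauge above 0.5 N or z of carrier_a_mid in the frame of step1 below 0.0205 m) and horizontal distance between each of carrier_b_mid, carrier_c_mid and stock_mid below 0.09 m) or (x of carrier_b_mid in the frame of step2 between -0.012 and 0.012 m and y of carrier_b_mid in the frame of step2 between -0.004 and 0.004 m and contact force between the fingers and carrier_b above 1 N and horizontal distance between the grasp point and carrier_b_mid below 0.03 m and (contact force between carrier_b and gauge above 0.5 N or z of carrier_b_mid in the frame of step1 below 0.0205 m) and horizontal distance between each of carrier_a_mid, carrier_c_mid and stock_mid below 0.09 m) or (x of carrier_c_mid in the frame of step2 between -0.012 and 0.012 m and y of carrier_c_mid in the frame of step2 between -0.004 and 0.004 m and contact force between the fingers and carrier_c above 1 N and horizontal distance between the grasp point and carrier_c_mid below 0.03 m and (contact force between carrier_c and gauge above 0.5 N or z of carrier_c_mid in the frame of step1 below 0.0205 m) and horizontal distance between each of carrier_a_mid, carrier_b_mid and stock_mid below 0.09 m))), for 0.05 s.
4. if it fits step 2, it stands home there, released; otherwise, held by the knob, its foot has been tried in step 3 (((x of carrier_a_mid in the frame of step2 between -0.01 and 0.01 m and y of carrier_a_mid in the frame of step2 between -0.005 and 0.005 m and z of carrier_a_mid in the frame of step1 below 0.0175 m and angle between carrier_a_mid's own z axis and vertical below 0.06 rad and linear speed of carrier_a below 0.02 m/s and contact force between the fingers and carrier_a below 0.05 N and horizontal distance between each of carrier_b_mid, carrier_c_mid and stock_mid below 0.09 m) or (x of carrier_b_mid in the frame of step3 between -0.012 and 0.012 m and y of carrier_b_mid in the frame of step3 between -0.004 and 0.004 m and contact force between the fingers and carrier_b above 1 N and horizontal distance between the grasp point and carrier_b_mid below 0.03 m and (contact force between carrier_b and gauge above 0.5 N or z of carrier_b_mid in the frame of step1 below 0.0205 m) and horizontal distance between each of carrier_a_mid, carrier_c_mid and stock_mid below 0.09 m) or (x of carrier_c_mid in the frame of step3 between -0.012 and 0.012 m and y of carrier_c_mid in the frame of step3 between -0.004 and 0.004 m and contact force between the fingers and carrier_c above 1 N and horizontal distance between the grasp point and carrier_c_mid below 0.03 m and (contact force between carrier_c and gauge above 0.5 N or z of carrier_c_mid in the frame of step1 below 0.0205 m) and horizontal distance between each of carrier_a_mid, carrier_b_mid and stock_mid below 0.09 m))), for 0.05 s.
At the end, for the whole second after the job is handed in: The microscope's carrier stands released, still and upright (0.06 rad) in the narrowest step its foot enters, foot at least 6 mm down (9 is home), within 10 mm of the step's centre along the slot and 5 mm across; the other two carriers are on the stock board (((x of carrier_a_mid in the frame of step2 between -0.01 and 0.01 m and y of carrier_a_mid in the frame of step2 between -0.005 and 0.005 m and z of carrier_a_mid in the frame of step1 below 0.0175 m and angle between carrier_a_mid's own z axis and vertical below 0.06 rad and linear speed of carrier_a below 0.02 m/s and contact force between the fingers and carrier_a below 0.05 N and horizontal distance between each of carrier_b_mid, carrier_c_mid and stock_mid below 0.09 m) or (x of carrier_b_mid in the frame of step3 between -0.01 and 0.01 m and y of carrier_b_mid in the frame of step3 between -0.005 and 0.005 m and z of carrier_b_mid in the frame of step1 below 0.0175 m and angle between carrier_b_mid's own z axis and vertical below 0.06 rad and linear speed of carrier_b below 0.02 m/s and contact force between the fingers and carrier_b below 0.05 N and horizontal distance between each of carrier_a_mid, carrier_c_mid and stock_mid below 0.09 m) or (x of carrier_c_mid in the frame of step4 between -0.01 and 0.01 m and y of carrier_c_mid in the frame of step4 between -0.005 and 0.005 m and z of carrier_c_mid in the frame of step1 below 0.0175 m and angle between carrier_c_mid's own z axis and vertical below 0.06 rad and linear speed of carrier_c below 0.02 m/s and contact force between the fingers and carrier_c below 0.05 N and horizontal distance between each of carrier_a_mid, carrier_b_mid and stock_mid below 0.09 m))); the robot touches nothing.
It fails at once if a carrier in stock is shifted by more than 25 mm or tipped ((horizontal distance between carrier_a_mid and stock_mid below 0.12 m and (distance of carrier_a_mid from where it was at the start of the episode above 0.025 m or angle between carrier_a_mid's own z axis and vertical above 0.5 rad)) or (horizontal distance between carrier_b_mid and stock_mid below 0.12 m and (distance of carrier_b_mid from where it was at the start of the episode above 0.025 m or angle between carrier_b_mid's own z axis and vertical above 0.5 rad)) or (horizontal distance between carrier_c_mid and stock_mid below 0.12 m and (distance of carrier_c_mid from where it was at the start of the episode above 0.025 m or angle between carrier_c_mid's own z axis and vertical above 0.5 rad))).
It fails at once if a bystander is shifted by more than 30 mm or tipped over (distance of any of oil, dish, slidebox, eyepiece, tiprack, brush from where it was at the start of the episode above 0.03 m or angle between any of oil, dish, slidebox, eyepiece, tiprack's own z axis and vertical above 0.5 rad).
It fails at once if a carrier is dropped (moves faster than 0.6 m/s out of the fingers) ((linear speed of carrier_a above 0.6 m/s and contact force between the fingers and carrier_a below 0.01 N) or (linear speed of carrier_b above 0.6 m/s and contact force between the fingers and carrier_b below 0.01 N) or (linear speed of carrier_c above 0.6 m/s and contact force between the fingers and carrier_c below 0.01 N)).
It also fails if it takes over 70 s, if anything falls off the work surface, if the arm or the gripper's body presses on something with over 40 N, if the wrist force passes 120 N, or if a joint passes its speed limit or range.

## Robot

A 6-joint arm with a two-finger parallel gripper is mounted at the origin on the work surface. World frame = base frame: x ahead of the robot, y to its left, z up, the work surface at z = 0. Lengths are in mm, angles in rad, forces in N, time in s.
With the tool pointing down it reaches from about 275 to 825 mm from the base axis. Payload 5.2 kg.
Tool frame: the origin (TCP) lies at the very end of the fingers, on their centre line; the grasp point (between the pads) lies 19 mm behind it; z points along the fingers, y is the line along which they close (so a half turn about z gives the same grasp; the last joint's range is limited). The gripper opens to 93 mm and grips with 3 to 60 N. Pads are 15 mm wide; open, the fingers measure 128 mm over their backs; the gripper's body (75 mm by 188 mm) begins 65 mm behind the grasp point.
Start: joints at [-0.203, 0.259, 1.535, -0, 1.348, -0.203], TCP at [550.005, 0.023, 218.653] pointing down, gripper open.
Joint ranges: [-3.14, 3.14], [-0.91, 2.08], [0.19, 2.58], [-1.22, 4.36], [0.22, 2.71], [-3.12, 3.12]. Speed limits (rad/s): [2.57, 2.57, 3.14, 3.14, 3.14, 3.14].

## Interface

Orientations are given as [roll, pitch, yaw] about the fixed x, y, z axes, in that order (R = Rz(yaw) Ry(pitch) Rx(roll)).
In Python, from bench import robot gives the robot as it stands. The module is installed in compiled form; this text tells all that it offers. Calls block until the motion is done:
- robot.move_ptp(position, orientation): joint-space move of the TCP to a pose.
- robot.move_linear(position, ori=None, speed=150, f_stop=None): straight line of the TCP; ori=None keeps the orientation; speed is the mean speed in mm/s. With f_stop (N) it stops when the force on the tool has changed by that much, and returns True; else False.
- robot.move_j(angles): joint-space move.
- robot.move_gripper(opening): opening from 0.0 (shut) to 1.0 (fully open); the grip force is fixed at half the most; returns when the fingers have stopped.
- robot.sleep(seconds).
- robot.inverse_kinematics(position, orientation): joint angles nearest the present ones, or None.
- robot.get_image(name): name is "scene" or "side" or "wrist"; returns a dict with "img" (400x640x3 uint8, blue, green, red), "fovy" (degrees; the focal length in pixels is half the picture's height over the tangent of half this angle, whatever the lens; pixels are square), "cx", "cy" (the principal point, pixels), "k1" (the pictures are not rectified: a ray, as slopes to the right and down, at radius r is drawn at 1 + k1 r^2 times it, then the intrinsics apply), "eye" and "orientation" of the camera in the world. Camera axes: x right, y down, z forward; pixel columns grow to the right and rows downward; lengths in mm; the calibration is good to about 2 mm. A picture is of the moment at which its call begins. There is no depth.
A pose or a line that the arm cannot do raises robot.MotionError and nothing moves.
- robot.hand_in(): hands the job in; it is judged then, once.
Readings, each from a call of its own:
- robot.current_t(): time.
- robot.current_qpos(): joint angles.
- robot.current_joint_vel(): joint speeds.
- robot.current_joint_efforts(): joint torques, N m.
- robot.current_tcp_pos(): TCP position.
- robot.current_eef_rot(): TCP orientation.
- robot.current_contact_force(): force on the tool from outside, world axes, zero at the start.
- robot.current_ft_torque(): the same for the moment, N m.
- robot.current_gripper_width(): opening from 0.0 (shut) to 1.0 (fully open).
- robot.current_finger_force(): force on a finger pad.
Only numpy, scipy, OpenCV 4.12 (cv2) and the standard library are available. Lean on these libraries where they do the work, as an engineer would, in place of code of your own. Each camera call takes 0.05 s, during which the arm holds its last target. There are 200 camera calls.

## Working session

There is one attempt and no reset: what is moved stays moved. The work goes in short steps, each a Python script; the robot and the scene stay as the last script left them, time stands still between calls to the robot, and variables do not carry over. Pictures are saved under pics/ and viewed, at most 10 in all, crops included, and the job is handed in when it is done.

```bash
ls; mkdir -p pics
cat > h.py <<'E'
import numpy as np, cv2, json
from scipy.spatial.transform import Rotation as R
from bench import robot
def cam(d):
    f=200/np.tan(np.radians(d['fovy'])/2)
    K=np.array([[f,0,d['cx']],[0,f,d['cy']],[0,0,1]]); D=np.array([d['k1'],0,0,0,0.])
    o=np.array(d['orientation']); Rm=R.from_euler('xyz',o).as_matrix() if o.size==3 else o.reshape(3,3)
    return K,D,Rm,np.array(d['eye'])
def ground(d,uv,z):
    K,D,Rm,e=cam(d)
    p=cv2.undistortPoints(np.array(uv,float).reshape(-1,1,2),K,D).reshape(-1,2)
    r=np.c_[p,np.ones(len(p))]@Rm.T
    return e+r*((z-e[2])/r[:,2])[:,None]
def proj(d,P):
    K,D,Rm,e=cam(d)
    return cv2.projectPoints((np.array(P,float).reshape(-1,3)-e)@Rm,np.zeros(3),np.zeros(3),K,D)[0].reshape(-1,2)
def snap(n,name):
    d=robot.get_image(n); cv2.imwrite(f'pics/{name}.png',d['img'])
    np.save(f'pics/{name}.npy',d,allow_pickle=True); return d
def load(name): return np.load(f'pics/{name}.npy',allow_pickle=True).item()
E
python3 - <<'E'
from h import *
for n in ('scene','side','wrist'):
    d=snap(n,n+'0'); print(n,{k:v for k,v in d.items() if k!='img'})
a=cv2.imread('pics/scene0.png');b=cv2.imread('pics/side0.png')
E
```

```text
pics
scene {'fovy': 49.46614178177038, 'cx': 323.55796719842465, 'cy': 202.65687720462662, 'k1': -0.10892642786432064, 'eye': array([ 948.59258992, -442.02575311, 1041.78225759]), 'orientation': array([-2.58080189, -0.00289075,  0.64816335])}
side {'fovy': 45.03450213517199, 'cx': 314.087771699989, 'cy': 192.0262871719617, 'k1': -0.07399378755195656, 'eye': array([-627.07475346,  812.93439351, 1062.83102098]), 'orientation': array([-2.20452068e+00,  4.50174692e-04, -2.12524435e+00])}
wrist {'fovy': 70.81122786314297, 'cx': 318.10203244034057, 'cy': 197.6419077128615, 'k1': -0.04527398264395135, 'eye': array([548.64454865,  82.36807157, 384.39492121]), 'orientation': array([ 2.84429049e+00,  1.42744990e-03, -8.75795509e-04])}
```

View pics/scene0.png

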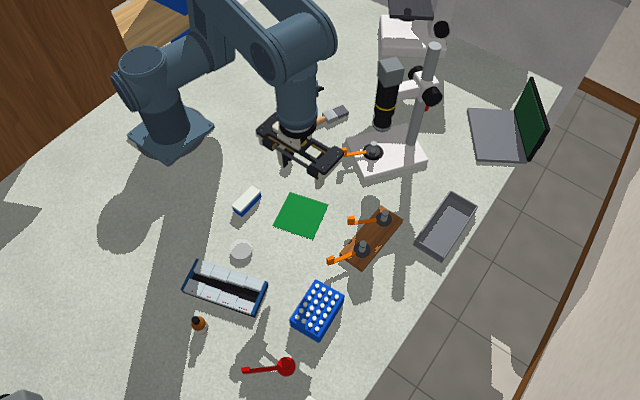

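View pics/side0.png

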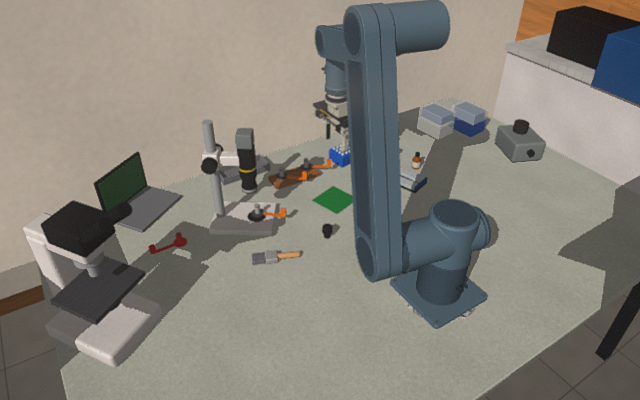

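Scene view: the candidates are the carrier under the lens (knob ~(372,152), fin ~(347,152)), two stock carriers on the board (knobs (384,216) and (362,248)), and a red look-alike at (285,366). There is a second red look-alike in the side view at (180,240). By the description, the one under the lens is the job. The mat is at (300,215) and the gauge at (225,288).

Run:
```python
from h import *
np.set_printoptions(precision=1,suppress=True)
d=load('scene0');s=load('side0')
for n,u,z in [('knob',(372,147),67),('fin',(346,151),50),('plate',(390,155),20),('mat',(300,215),2),('gauge',(227,286),24),('stock1',(384,212),67),('stock2',(362,244),67),('f1',(350,219),46),('f2',(330,260),46)]:
    print(n,ground(d,[u],z)[0])
for n,u,z in [('knob',(257,209),67),('fin',(284,211),46),('mat',(333,200),2),('eyep',(327,232),46),('brush',(275,257),10)]: print('side',n,ground(s,[u],z)[0])
a=d['img'][90:310,170:440]
cv2.imwrite('pics/crop1.png',cv2.resize(a,(736,600),interpolation=cv2.INTER_CUBIC))
```

```text
knob [578.  284.2  67. ]
fin [519.4 238.   50. ]
plate [620.3 326.5  20. ]
mat [529.1   8.5   2. ]
gauge [ 521.6 -271.5   24. ]
stock1 [724.9 120.6  67. ]
stock2 [731.8   8.5  67. ]
f1 [659.9  59.9  46. ]
f2 [688.6 -67.2  46. ]
side knob [544.4 311.7  67. ]
side fin [511.1 228.3  46. ]
side mat [522.8  20.7   2. ]
side eyep [344.2 163.4  46. ]
side brush [364.5 342.9  10. ]
```

View pics/crop1.png

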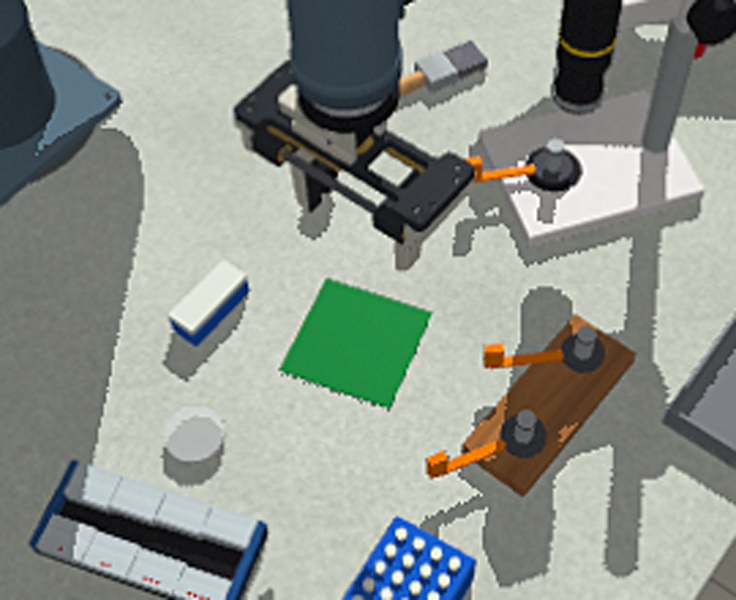

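Chosen: the carrier under the lens, with its knob at crop (556,150) and fin at (475,168). The crop shows it's the only orange one there. Next I'll take close wrist views.

Run:
```python
from h import *
np.set_printoptions(precision=3,suppress=True)
r=robot.current_eef_rot();print(r)
robot.move_ptp([480,-250,300],r); snap('wrist','w_g')
robot.move_ptp([440,130,260],r); snap('wrist','w_f'); snap('scene','scene1'); snap('side','side1')
print(robot.current_t())
```

```text
[-3.14  -0.     1.571]
2.8417
```

View pics/w_g.png

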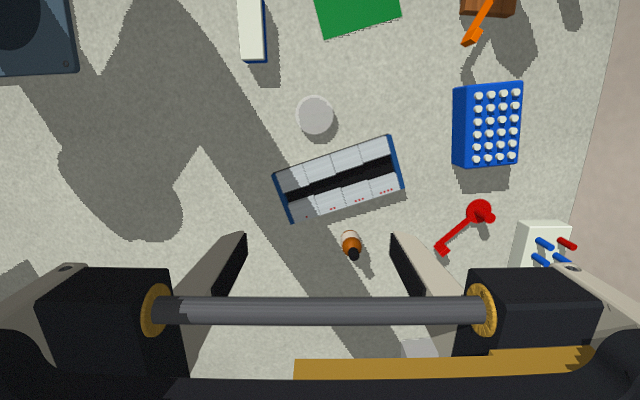

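View pics/w_f.png

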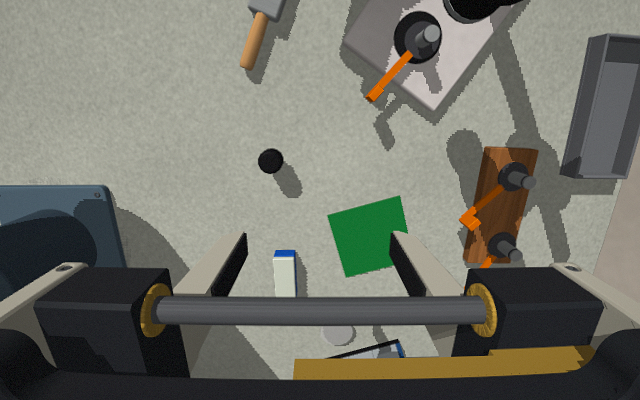

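w_g: gauge centre ~(338,178), with 4 dots at (387,191) and 1 dot at (~307,216). The dish is at (315,115), the oil at (350,245), the tip rack at (490,125) and a red look-alike at (480,212). w_f: fin ~(373,97), flange ~(418,37), mat ~(368,235). Next I'll zoom both into one composite.

Run:
```python
from h import *
a=load('w_f')['img'][5:115,350:460]; b=load('w_g')['img'][125:230,265:412]
a=cv2.resize(a,None,fx=3,fy=3,interpolation=cv2.INTER_CUBIC);b=cv2.resize(b,None,fx=3,fy=3,interpolation=cv2.INTER_CUBIC)
c=np.zeros((330,800,3),np.uint8);c[:a.shape[0],:a.shape[1]]=a;c[:b.shape[0],340:340+b.shape[1]]=b
for i in range(0,800,50):
    for j in range(0,330,50): c[j,i]=(255,0,255)
cv2.imwrite('pics/comp.png',c)
```

```text
(no output)
```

View pics/comp.png

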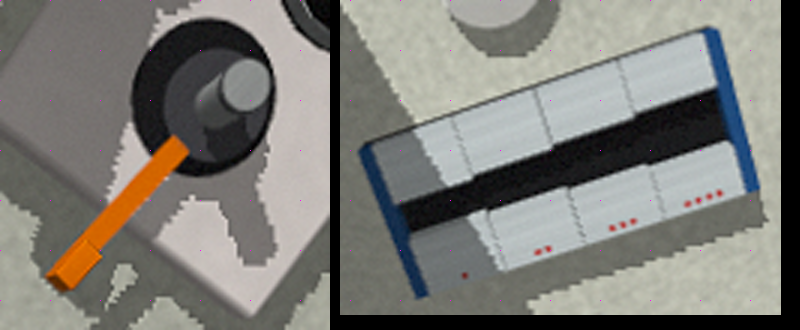

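```bash
cat > fit.py <<'E'
from h import *
from scipy.optimize import minimize, least_squares
def box(x0,x1,y0,y1,z0,z1): return np.array([[x,y,z] for x in(x0,x1) for y in(y0,y1) for z in(z0,z1)],float)
PARTS=[box(-81,-22,-5,5,9,13),box(-99,-81,-5,5,11,41)]
def place(P,p,z0):
    c,s=np.cos(p[2]),np.sin(p[2]); return np.c_[p[0]+c*P[:,0]-s*P[:,1],p[1]+s*P[:,0]+c*P[:,1],P[:,2]+z0]
def orange(img):
    h=cv2.cvtColor(img,cv2.COLOR_BGR2HSV); return cv2.inRange(h,(6,170,80),(20,255,255))
S=4
def fit(views,p0,z0,win=150):
    ms=[]
    for d in views:
        c=proj(d,place(np.array([[-60.,0,20]]),p0,z0))[0].astype(int)
        x0,y0=max(c[0]-win//2,0),max(c[1]-win//2,0)
        m=orange(d['img'])[y0:y0+win,x0:x0+win]
        n,l,st,ce=cv2.connectedComponentsWithStats(m)
        o=np.array([x0,y0]); q=c-o
        k=min((i for i in range(1,n) if st[i,4]>8),key=lambda i:np.hypot(*(ce[i]-q)))
        m=(l==k).astype(np.uint8)
        ms.append((d,o,cv2.resize(m,None,fx=S,fy=S,interpolation=cv2.INTER_NEAREST)))
    def iou(p):
        t=[]
        for d,o,m in ms:
            r=np.zeros_like(m)
            for P in PARTS:
                u=(proj(d,place(P,p,z0))-o+.5)*S
                cv2.fillConvexPoly(r,cv2.convexHull((u*16).astype(np.int32)),1,shift=4)
            t.append((r&m).sum()/max((r|m).sum(),1))
        return t
    f=lambda q:-np.mean(iou([q[0],q[1],q[2]/50]))
    best=None
    for dy in(-.2,0,.2):
        b=minimize(f,[p0[0],p0[1],(p0[2]+dy)*50],method='Nelder-Mead',options=dict(initial_simplex=None,xatol=.05,fatol=1e-4,maxiter=250))
        if best is None or b.fun<best.fun: best=b
    p=best.x/[1,1,50]; return p,np.round(iou(p),2)
E
python3 - <<'E'
from fit import *
np.set_printoptions(precision=2,suppress=True)
W,Sc,Si=load('w_f'),load('scene1'),load('side1')
cp=lambda L:[(350+x/3,5+y/3) for x,y in L]
print('fl,knob',ground(W,cp([(220,105)]),33),ground(W,cp([(246,84)]),67),'fin~',ground(W,cp([(80,262)]),55))
k=ground(W,cp([(246,84)]),67)[0]; f=ground(W,cp([(80,262)]),55)[0]
yaw=np.arctan2(k[1]-f[1],k[0]-f[0]); p0=[*k[:2],yaw]; print('p0',p0)
for n,v in (('w',[W]),('sc',[Sc]),('si',[Si]),('all',[W,Sc,Si])):
    p,i=fit(v,p0,20); print(n,p,i,'fin',p[:2]-90*np.array([np.cos(p[2]),np.sin(p[2])]))
G=load('w_g'); gp=lambda L:np.array([(265+(x-340)/3,125+y/3) for x,y in L])
px=gp([(452,122),(538,88),(622,60),(502,270),(585,243),(662,218)])
M=ground(G,px,24)[:,:2]; X=np.array([[x,y] for y in(45,-45) for x in(-46,0,46)])
def res(p):
    c,s=np.cos(p[2]),np.sin(p[2]); return (X@np.array([[c,s],[-s,c]])+p[:2]-M).ravel()
r=least_squares(res,[521,-271,.3]);print('gauge',r.x,r.fun)
h=cv2.cvtColor(W['img'],cv2.COLOR_BGR2HSV);m=cv2.inRange(h,(45,150,40),(80,255,255)); 
h=cv2.cvtColor(Sc['img'],cv2.COLOR_BGR2HSV);m=cv2.inRange(h,(45,150,40),(80,255,255))
n,l,st,ce=cv2.connectedComponentsWithStats(m);
c=max(range(1,n),key=lambda i:st[i,4] if 200<ce[i][1] and ce[i][0]<350 else 0)
q=cv2.boxPoints(cv2.minAreaRect(np.argwhere(l==c)[:,::-1].astype(np.float32)));print('mat',ground(Sc,[ce[c]],2),ground(Sc,q,2)[:,:2])
E
```

```text
fl,knob [[573.2  300.55  33.  ]] [[571.16 300.5   67.  ]] fin~ [[512.45 235.21  55.  ]]
p0 [np.float64(571.1564493667732), np.float64(300.5009729360851), np.float64(0.8384255726201664)]
w [571.83 301.9    0.83] [0.91] fin [511.17 235.42]
sc [571.25 301.31   0.85] [0.8] fin [512.08 233.5 ]
si [569.4  303.18   0.85] [0.66] fin [510.11 235.47]
all [571.67 301.65   0.83] [0.91 0.77 0.64] fin [511.08 235.1 ]
gauge [ 511.38 -274.36    0.32] [ 0.1   2.73 -1.53 -0.88 -1.28 -1.08  1.75  0.76 -0.44 -0.74  1.4  -0.8 ]
mat [[531.22   8.22   2.  ]] [[490.66 -62.7 ]
 [442.69  46.92]
 [569.73  81.19]
 [610.64 -27.8 ]]
```

Run:
```python
from fit import *
np.set_printoptions(precision=2,suppress=True)
p=np.array([571.6,301.6,.835]); u=np.array([np.cos(p[2]),np.sin(p[2])]); f=p[:2]-90*u
o=[np.pi,0,p[2]-np.pi]
for q in ([*(f-60*u),180],[*f,28],[530,8,100]):
    print(robot.inverse_kinematics(q,o), robot.inverse_kinematics(q,[np.pi,0,p[2]]))
robot.move_ptp([*(f-50*u),200],o)
robot.move_gripper(0.5)
robot.move_linear([*(f-15*u),130])
d=snap('wrist','w_f2'); print(fit([d],p,20,220), fit([d,load('w_f'),load('scene1')],p,20,220))
print(proj(d,[[*f,46],[*p[:2],67]]),robot.current_t())
```

```text
[ 0.16  0.21  1.69  0.    1.24 -2.24] [ 0.16  0.21  1.69 -0.    1.24  0.9 ]
[ 0.23  0.48  1.73  0.    0.93 -2.17] [ 0.23  0.48  1.73 -0.    0.93  0.97]
[-0.2   0.33  1.74  0.    1.06 -2.6 ] [-0.2   0.33  1.74 -0.    1.06  0.54]
(array([571.2 , 301.36,   0.84]), array([0.92])) (array([571.28, 301.35,   0.84]), array([0.92, 0.9 , 0.78]))
[[317.28 218.19]
 [317.38 311.07]] 6.425
```

View pics/w_f2.png

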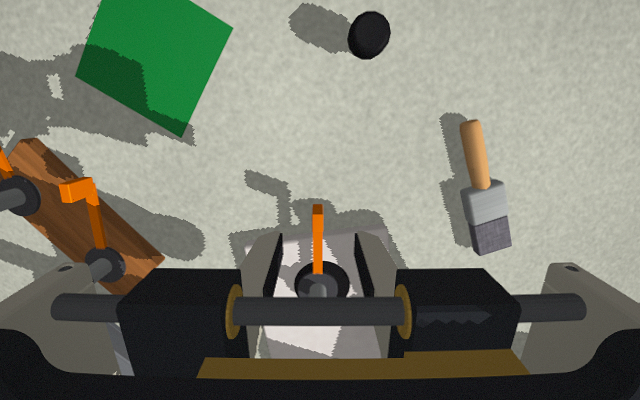

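The overlay matches: fin at (317,212), knob at (318,290), centred between the fingers. I'll grasp, lift slightly, draw it out and check.

Run:
```python
from fit import *
np.set_printoptions(precision=2,suppress=True)
p=np.array([571.3,301.4,.837]); u=np.array([np.cos(p[2]),np.sin(p[2])]); f=p[:2]-90*u
o=[np.pi,0,p[2]-np.pi]
robot.move_linear([*f,130],o)
print(robot.move_linear([*f,28],speed=80,f_stop=8), robot.current_tcp_pos())
robot.move_gripper(0.0); print('w',robot.current_gripper_width()*93, robot.current_finger_force())
robot.move_linear([*f,36],speed=25)
robot.move_linear([*(f-110*u),40],speed=90)
robot.sleep(.2)
print(robot.current_contact_force(),robot.current_ft_torque(),robot.current_t())
robot.move_linear([*(f-110*u),90],speed=90)
for n in('wrist','scene','side'): snap(n,n+'_held')
d=load('w_g'); print('oil',ground(d,[(350,232)],0),'dish',ground(d,[(315,115)],15),'rack',ground(d,[(455,165),(520,165)],56),'red',ground(d,[(441,248),(480,212)],20),'box',ground(d,[(250,60)],0))
a=load('side_held')['img'][150:300,220:400]; b=load('wrist_held')['img'][150:350,200:440]
c=np.zeros((400,800,3),np.uint8);c[:333,:400]=cv2.resize(a,(400,333),interpolation=cv2.INTER_CUBIC);c[:333,400:]=cv2.resize(b,(400,333));cv2.imwrite('pics/held.png',c)
```

```text
False [511.46 234.7   28.54]
w 9.72220568419198 29.99243773519993
[-0.01 -0.27 -0.47] [ 0.09  0.04 -0.05] 10.8083
oil [[ 535.93 -373.89    0.  ]] dish [[ 473.79 -171.21   15.  ]] rack [[ 682.23 -241.33   56.  ]
 [ 782.83 -240.66   56.  ]] red [[ 696.21 -396.35   20.  ]
 [ 755.27 -328.74   20.  ]] box [[374.67 -89.61   0.  ]]
```

View pics/held.png

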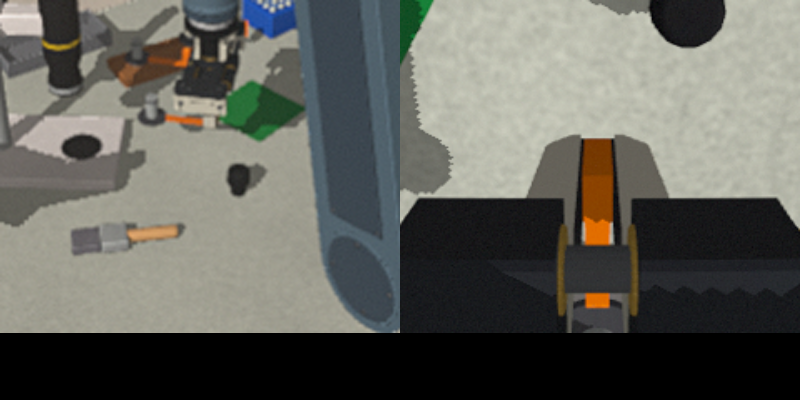

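It's held level: fin between the pads, knob upright. Next it goes on the mat, then I'll check.

Run:
```python
from fit import *
np.set_printoptions(precision=2,suppress=True)
y=.837; u=np.array([np.cos(y),np.sin(y)]); m=np.array([529,10.]); t=m-90*u
robot.move_linear([*t,80],speed=150); robot.move_linear([*t,20],speed=70)
print(robot.move_linear([*t,8],speed=12,f_stop=2),robot.current_tcp_pos(),robot.current_contact_force())
robot.sleep(.2);robot.move_gripper(0.35); robot.sleep(.3)
x=robot.current_tcp_pos()
robot.move_linear([x[0],x[1],100],speed=100)
robot.move_linear([*(t-60*u),180],speed=150)
d=snap('wrist','w_m'); s=snap('scene','scene_m'); i=snap('side','side_m')
p0=[*m,y]
print('w',fit([d],p0,2,220),'s',fit([s],p0,2),'all',fit([d,s],p0,2,220),robot.current_t())
c=proj(s,[[*m,20]])[0].astype(int); a=s['img'][c[1]-60:c[1]+60,c[0]-80:c[0]+80]
cv2.imwrite('pics/mat.png',np.hstack([cv2.resize(a,(400,300),interpolation=cv2.INTER_CUBIC),cv2.resize(d['img'],(400,300))]))
```

```text
True [468.53 -56.88   9.72] [-0.23 -1.02  4.24]
w (array([528.78,  10.2 ,   0.83]), array([0.92])) s (array([528.34,  11.29,   0.86]), array([0.81])) all (array([528.9 ,  10.93,   0.83]), array([0.93, 0.78])) 18.1583
```

View pics/mat.png

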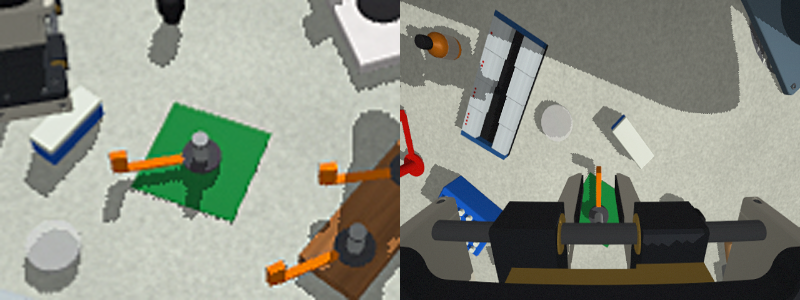

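It stands upright on the mat with its knob near the mat's centre (crop (200,140)), and the gauge is clear in the wrist half. Next I'll fit the gauge slot outline precisely from several pictures.

```bash
cat > gfit.py <<'E'
from fit import *
b=[(-92,11),(-46,11),(-46,13),(0,13),(0,15),(46,15),(46,17),(92,17)]
SL=np.array([(x,y,24) for x,y in b]+[(x,-y,24) for x,y in b[::-1]],float)
def gfit(views,p0,th=60,win=190):
    ms=[]
    for d in views:
        c=proj(d,[[p0[0],p0[1],24]])[0].astype(int); x0,y0=max(c[0]-win//2,0),max(c[1]-win//2,0)
        m=(d['img'].max(2)<th).astype(np.uint8)[y0:y0+win,x0:x0+win]
        n,l,st,ce=cv2.connectedComponentsWithStats(m); o=np.array([x0,y0])
        k=min((i for i in range(1,n) if st[i,4]>60),key=lambda i:np.hypot(*(ce[i]+o-c)))
        ms.append((d,o,cv2.resize((l==k).astype(np.uint8),None,fx=S,fy=S,interpolation=cv2.INTER_NEAREST)))
    def iou(p):
        t=[]
        for d,o,m in ms:
            r=np.zeros_like(m); u=(proj(d,place(SL,p,0))-o+.5)*S
            cv2.fillPoly(r,[(u*16).astype(np.int32)],1,shift=4); t.append((r&m).sum()/max((r|m).sum(),1))
        return t
    f=lambda q:-np.mean(iou([q[0],q[1],q[2]/50]))
    bs=min((minimize(f,[p0[0]+a,p0[1],p0[2]*50],method='Nelder-Mead',options=dict(xatol=.05,fatol=1e-4)) for a in(-6,0,6)),key=lambda b:b.fun)
    return bs.x/[1,1,50],np.round(iou(bs.x/[1,1,50]),2)
E
python3 - <<'E'
from gfit import *
np.set_printoptions(precision=2,suppress=True)
p0=[511.4,-274.4,.32]
for n in('w_g','w_m','scene0','scene_m'):
    for th in (45,70):
        try: print(n,th,*gfit([load(n)],p0,th))
        except Exception as e: print(n,th,'x',e)
for k in(-1,1):
    for q in([528.8,10.5,18],[446,-296,60],[577,-252,60]): print(robot.inverse_kinematics(q,[np.pi,0,.833+k*np.pi/2]))
E
```

```text
w_g 45 [ 508.39 -273.98    0.33] [0.75]
w_g 70 [ 510.04 -273.3     0.33] [0.81]
w_m 45 [ 509.19 -270.65    0.33] [0.68]
w_m 70 [ 508.81 -270.95    0.33] [0.71]
scene0 45 [ 512.72 -275.78    0.32] [0.72]
scene0 70 [ 512.35 -275.13    0.33] [0.78]
scene_m 45 [ 512.72 -275.78    0.32] [0.72]
scene_m 70 [ 512.62 -276.37    0.33] [0.79]
[-0.19  0.44  1.82 -0.    0.87  2.12]
[-0.79  0.39  1.77 -0.    0.98  1.51]
[-0.59  0.54  1.53 -0.    1.08  1.72]
[-0.19  0.44  1.82  0.    0.87 -1.02]
[-0.79  0.39  1.77  0.    0.98 -1.63]
[-0.59  0.54  1.53  0.    1.08 -1.42]
```

Run:
```python
from gfit import *
np.set_printoptions(precision=2,suppress=True)
G=np.array([510.5,-273.5])
ims=[]
for k,yaw in enumerate((.33-np.pi/2,.33+np.pi/2)):
    t=np.array([np.cos(yaw),np.sin(yaw)])
    robot.move_ptp([*(G-25*t),140],[np.pi,0,yaw]); d=snap('wrist',f'g{k}')
    for th in(45,70): print(yaw,th,*gfit([d],[*G,.33],th,260))
    c=proj(d,[[*G,24]])[0].astype(int); a=d['img'][max(c[1]-75,0):c[1]+75,c[0]-133:c[0]+133]; print(c)
    ims.append(cv2.resize(a,(798,a.shape[0]*3),interpolation=cv2.INTER_CUBIC)[:300 if 0 else 450])
    h=cv2.cvtColor(d['img'],cv2.COLOR_BGR2HSV); m=cv2.inRange(h,(0,110,80),(6,255,255))|cv2.inRange(h,(172,110,80),(180,255,255))
    n,l,st,ce=cv2.connectedComponentsWithStats(m)
    P=ground(d,ce[1:],24)[:,:2]-G; cs,sn=np.cos(.33),np.sin(.33)
    Q=np.c_[P@[cs,sn],P@[-sn,cs],st[1:,4]]; print(Q[(abs(Q[:,0])<100)&(abs(Q[:,1])<50)])
cv2.imwrite('pics/g.png',np.vstack([i[75:375] for i in ims])); print(robot.current_t())
```

```text
-1.2407963267948965 45 [ 509.78 -275.93    0.34] [0.81]
-1.2407963267948965 70 [ 510.62 -275.13    0.33] [0.84]
[317 169]
[[ 77.79 -41.52   7.  ]
 [ 71.86 -41.48   7.  ]
 [ 65.94 -41.44   7.  ]
 [ 60.02 -41.41   7.  ]
 [ 29.08 -41.48   4.  ]
 [ 22.71 -41.46   6.  ]
 [ 16.83 -41.45   6.  ]
 [-20.35 -41.43   6.  ]
 [-26.23 -41.23   7.  ]
 [-69.45 -41.37   7.  ]]
1.9007963267948966 45 [ 507.61 -276.43    0.33] [0.79]
1.9007963267948966 70 [ 510.4  -274.49    0.33] [0.84]
[319 170]
[[-69.17 -41.71   6.  ]
 [-26.12 -41.56   6.  ]
 [-19.97 -41.57   7.  ]
 [ 16.77 -41.44   6.  ]
 [ 22.81 -41.63   6.  ]
 [ 28.96 -41.65   7.  ]
 [ 60.14 -41.71   6.  ]
 [ 66.03 -41.72   7.  ]
 [ 71.92 -41.74   6.  ]
 [ 77.99 -41.56   6.  ]]
25.1083
```

View pics/g.png

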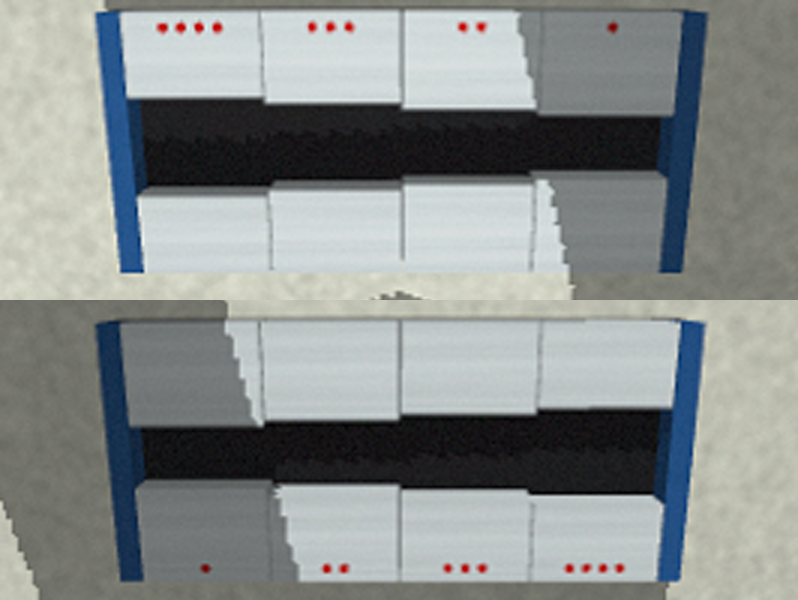

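Both views of the gauge are clean: dots at -69/-23/23/69 mm as expected, so x and yaw are right. I'll get y from the slot edges.

Run:
```python
from gfit import *
np.set_printoptions(precision=2,suppress=True)
G=np.array([510.5,-273.5]);cs,sn=np.cos(.33),np.sin(.33)
for d,L,f in ((load('g0'),[(195,98,194),(335,103,189),(465,108,184),(600,115,180)],lambda X,r:(184+X/3,94+(r+75)/3)),(load('g1'),[(205,425,482),(335,419,485),(465,414,490),(600,408,496)],lambda X,r:(186+X/3,95+(r-225)/3))):
    for X,a,b in L:
        P=ground(d,[f(X,a),f(X,b)],24)[:,:2]-G; y=P@[-sn,cs]; print(P@[cs,sn],y,'mid',y.mean(),'gap',abs(y[0]-y[1]))
```

```text
[68.55 70.92] [-17.96  15.21] mid -1.3746501691841315 gap 33.16306721839627
[21.65 22.35] [-16.15  13.49] mid -1.329793314884646 gap 29.633829593692518
[-21.87 -22.41] [-14.45  11.74] mid -1.3549131079491312 gap 26.18246404399693
[-67.4 -68.9] [-12.16  10.3 ] mid -0.9294005435179358 gap 22.459431162571097
[-65.57 -66.88] [  9.26 -10.52] mid -0.6296651179722934 gap 19.77951990299899
[-21.58 -22.08] [ 11.16 -11.68] mid -0.2607221875212984 gap 22.839010469541797
[22.12 22.7 ] [ 12.79 -13.51] mid -0.36092921898218666 gap 26.307406050641887
[67.5  69.57] [ 14.85 -15.69] mid -0.4163296415987485 gap 30.537818974320924
```

```bash
cat > g.py <<'E'
from gfit import *
np.set_printoptions(precision=2,suppress=True)
G=np.array([510.9,-274.95]);ex=np.array([np.cos(.33),np.sin(.33)]);ey=np.array([-ex[1],ex[0]])
def step(k,off=(0,0)): return G+ex*(-115+46*k+off[0])+ey*off[1]
def tryit(k,off=(0,0),fs=6,low=33):
    s=step(k,off); robot.move_linear([*s,56],speed=120); robot.move_linear([*s,44],speed=40)
    hit=robot.move_linear([*s,low],speed=15,f_stop=fs); robot.sleep(.2)
    t=np.array(robot.current_tcp_pos()); F=np.array(robot.current_contact_force())
    print('step',k,off,hit,'z',round(t[2],2),'F gauge frame',F[:2]@ex,F[:2]@ey,F[2],'t',robot.current_t()); return t[2]
E
python3 - <<'E'
from g import *
c=np.array([528.8,10.3]); o=[np.pi,0,.833+np.pi/2]
x=robot.current_tcp_pos(); robot.move_gripper(0.5)
robot.move_ptp([*c,110],o)
d=snap('wrist','w_k'); print(fit([d],[*c,.833],2,260))
print(robot.move_linear([*c,19],speed=70,f_stop=8)); robot.move_gripper(0.0)
print('w',robot.current_gripper_width()*93,robot.current_finger_force(),robot.current_t())
robot.move_linear([*c,85],speed=80); robot.sleep(.1); F=robot.current_contact_force(); print(F,robot.current_ft_torque())
robot.move_linear([*step(1),85],speed=200)
d=snap('wrist','w_h'); snap('scene','scene_h'); tcp=np.array(robot.current_tcp_pos())
print(tcp,'wrist fit',fit([d],[tcp[0],tcp[1],.833],tcp[2]-17,260))
E
```

```text
(array([528.12,  10.53,   0.83]), array([0.95]))
False
w 17.344467951619055 29.993890821933746 28.8667
[-0.75  0.65 -1.73] [ 0.05 -0.06  0.06]
[ 445.87 -296.39   85.  ] wrist fit (array([ 445.69, -296.88,    0.82]), array([0.89]))
```

Run:
```python
from g import *
z1=tryit(1)
robot.move_linear([*step(1),56],speed=80)
z2=tryit(2)
```

```text
step 1 (0, 0) True z 39.11 F gauge frame -0.5058853056541875 0.20099828995228053 5.1789156150663604 t 33.2833
step 2 (0, 0) False z 33.11 F gauge frame 0.4482843301441666 0.39538646829189994 -2.1368110282541943 t 35.725
```

Step 1 stopped it up on the jaws (z 39.1), and step 2 let it in freely (z 33.1). I'll seat it there, release and verify.

Run:
```python
from g import *
s=step(2)
print(robot.move_linear([*s,29],speed=10,f_stop=4),robot.current_tcp_pos())
robot.sleep(.2); robot.move_gripper(0.45); robot.sleep(.2)
robot.move_linear([*s,120],speed=80)
t=np.array([np.cos(.833+np.pi/2),np.sin(.833+np.pi/2)])
robot.move_linear([*(s-10*t),190],speed=120); robot.sleep(.3)
d=snap('wrist','w_e'); sc=snap('scene','sc_e')
for z in(15,22): print(z,*fit([d],[*s,.833],z,260),*fit([sc],[*s,.833],z),*fit([d,sc],[*s,.833],z,260))
print(s,robot.current_contact_force(),robot.current_gripper_width(),robot.current_t())
```

```text
True [ 489.28 -282.56   32.08]
15 [ 489.12 -282.07    0.83] [0.89] [ 489.43 -280.68    0.86] [0.82] [ 489.18 -282.19    0.83] [0.88 0.78]
22 [ 488.49 -279.53    0.83] [0.86] [ 493.05 -281.56    0.86] [0.82] [ 489.14 -280.39    0.83] [0.85 0.42]
[ 489.14 -282.4 ] [-0.13 -0.21  0.09] 0.4499729595003174 39.4083
```

It stopped at TCP z 32.1, which is exactly home. The z=15 fit agrees across cameras and is centred within 0.5 mm, so I'm handing it in.

```bash
python3 -c "
from bench import robot
print(robot.hand_in())"
```

```text
the job is handed in; nothing more can be done
None
```

The microscope's carrier was set down on the mat, tried in step 1 (too narrow) and left released and fully home in step 2, centred to within about 0.5 mm by the camera fit; I handed it in at about 39 s, and no verdict was returned.

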